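Find the socket that fits the stake clamp's nut

TASK

Only one of the three look-alike box sockets in the wooden tray fits the brass hex nut on the green stake clamp: try them on the nut until you find it. Put any socket that is too small back in the tray, standing upright; push the one that fits fully down over the nut and finish there, still gripping it on the nut. Leave the other things on the bench where they are.

Things in the scene. Friction and masses are not known exactly. Their poses are not given: they have to be found in the camera images.
- socket_p: steel box socket, one of three alike outside, mouth down in the tray. 72 mm tall, 0.28 kg: body up to 41 mm wide from 0 to 40 mm, above it a hexagonal head 28 mm across flats, gripped on opposite flats. Hexagonal opening below, 22 mm deep, its flats parallel to the head's. Just one fits the nut (see nut_seat). Origin: centre of the underside; z up; x points square out of a flat (one every 60 degrees).
- socket_q: steel box socket, one of three alike outside, mouth down in the tray. 72 mm tall, 0.28 kg: body up to 41 mm wide from 0 to 40 mm, above it a hexagonal head 28 mm across flats, gripped on opposite flats. Hexagonal opening below, 22 mm deep, its flats parallel to the head's. Just one fits the nut (see nut_seat). Origin: centre of the underside; z up; x points square out of a flat (one every 60 degrees).
- socket_r: steel box socket, one of three alike outside, mouth down in the tray. 72 mm tall, 0.28 kg: body up to 41 mm wide from 0 to 40 mm, above it a hexagonal head 28 mm across flats, gripped on opposite flats. Hexagonal opening below, 22 mm deep, its flats parallel to the head's. Just one fits the nut (see nut_seat). Origin: centre of the underside; z up; x points square out of a flat (one every 60 degrees).
- clamp: green stake clamp fixed to the bench, 160 x 85 mm, 28 mm high, a brass hex nut on top: 24 mm across flats, 16 mm tall, top edge chamfered, on a 48 mm washer. Origin: on the bench under the nut's axis; x points to the steel mushroom stake (42 mm wide, 82 mm tall, axis 80 mm from the nut's) and square out of a flat of the nut (one every 60 degrees).
- nut_seat (a point): foot of the nut on its axis, at the washer's top, 30 mm above the bench; nut top 16 mm higher, stud end 19 mm. Axes as the clamp's. One socket (opening 2 mm wider than the nut, its place and look tell nothing) goes on until its underside is at this point; the other two are too small and stay about 15 mm higher.
- tray: wooden tray fixed to the bench, 90 (x) x 270 (y) mm outside, rim 16 mm high, walls and floor 5 mm thick. Origin: centre of the underside. The sockets stand on its floor in a row along y, about 85 mm apart, in changing order.
- beaker: pewter beaker, 68 mm wide, 75 mm tall, a bystander to be left where it is; origin on its underside
- bowl: pewter bowl, 100 mm wide, 45 mm tall, a bystander to be left where it is; origin on its underside
- hammer: hammer lying flat, a bystander to be left where it is; origin on its underside
- collar: brass collar, 44 mm wide, 18 mm tall, a bystander to be left where it is; origin on its underside
- tin: copper-coloured tin with a white lid, 72 mm wide, 40 mm tall, a bystander to be left where it is; origin on its underside
- driver: red-handled screwdriver lying flat, a bystander to be left where it is; origin on its underside
Things that resemble listed ones, but are neither listed nor needed, are in the scene too. What is shaped like the socket_q but purple or red is not meant.

How it is judged:
At the end, for the whole second after the job is handed in: The fitting socket is fully down over the nut (underside within 4 mm of the washer, within 4 mm of the nut's axis, upright within 0.07 rad), at rest and still held by the fingers (over 1.5 N); the other two stand upright (within 0.1 rad) on the tray's floor, at rest and not touched by the fingers (((horizontal distance between socket_p and nut_seat below 0.004 m and z of socket_p in the frame of nut_seat below 0.004 m and angle between socket_p's own z axis and vertical below 0.07 rad and contact force between the fingers and socket_p above 1.5 N and linear speed of each of socket_p, socket_q, socket_r below 0.02 m/s and x of socket_q in the frame of tray between -0.045 and 0.045 m and y of socket_q in the frame of tray between -0.135 and 0.135 m and height (world z) of each of socket_q, socket_r below 0.012 m and angle between each of socket_q, socket_r's own z axis and vertical below 0.1 rad and not (contact force between the fingers and socket_q above 0.05 N) and x of socket_r in the frame of tray between -0.045 and 0.045 m and y of socket_r in the frame of tray between -0.135 and 0.135 m and not (contact force between the fingers and socket_r above 0.05 N)) or (horizontal distance between socket_q and nut_seat below 0.004 m and z of socket_q in the frame of nut_seat below 0.004 m and angle between socket_q's own z axis and vertical below 0.07 rad and contact force between the fingers and socket_q above 1.5 N and linear speed of each of socket_q, socket_p, socket_r below 0.02 m/s and x of socket_p in the frame of tray between -0.045 and 0.045 m and y of socket_p in the frame of tray between -0.135 and 0.135 m and height (world z) of each of socket_p, socket_r below 0.012 m and angle between each of socket_p, socket_r's own z axis and vertical below 0.1 rad and not (contact force between the fingers and socket_p above 0.05 N) and x of socket_r in the frame of tray between -0.045 and 0.045 m and y of socket_r in the frame of tray between -0.135 and 0.135 m and not (contact force between the fingers and socket_r above 0.05 N)) or (horizontal distance between socket_r and nut_seat below 0.004 m and z of socket_r in the frame of nut_seat below 0.004 m and angle between socket_r's own z axis and vertical below 0.07 rad and contact force between the fingers and socket_r above 1.5 N and linear speed of each of socket_r, socket_p, socket_q below 0.02 m/s and x of socket_p in the frame of tray between -0.045 and 0.045 m and y of socket_p in the frame of tray between -0.135 and 0.135 m and height (world z) of each of socket_p, socket_q below 0.012 m and angle between each of socket_p, socket_q's own z axis and vertical below 0.1 rad and not (contact force between the fingers and socket_p above 0.05 N) and x of socket_q in the frame of tray between -0.045 and 0.045 m and y of socket_q in the frame of tray between -0.135 and 0.135 m and not (contact force between the fingers and socket_q above 0.05 N)))); the arm keeps its last pose, push and grip.
It fails at once if a bystander (beaker, bowl, hammer, collar, tin or screwdriver) is moved more than 30 mm (distance of any of beaker, bowl, hammer, collar, tin, driver from where it was at the start of the episode above 0.03 m).
It also fails if it takes over 72 s, if anything falls off the work surface, if the arm or the gripper's body presses on something with over 40 N, if the wrist force passes 120 N, or if a joint passes its speed limit or range.

ROBOT

A 7-joint arm with a two-finger parallel gripper is mounted at the origin on the work surface. World frame = base frame: x ahead of the robot, y to its left, z up, the work surface at z = 0. Lengths are in m, angles in rad, forces in N, time in s.
With the tool pointing down it reaches from about 0.425 to 0.95 m from the base axis. Payload 4.7 kg.
Tool frame: the origin (TCP) lies at the very end of the fingers, on their centre line; the grasp point (between the pads) lies 19 mm behind it; z points along the fingers, y is the direction in which the jaws open and shut (so a half turn about z gives the same grasp; the last joint's range is limited). The gripper opens to 87 mm and grips with 3 to 60 N. Pads are 19 mm wide; open, the fingers measure 117 mm over their backs; the gripper's body (75 mm by 190 mm) begins 51 mm behind the grasp point.
Start: joints at [-1.24, 0.469, -0.049, 1.532, 0.024, 1.141, -0.082], TCP at [0.238, 0.632, 0.223] pointing down, gripper open.
Joint ranges: [-2.59, 2.59], [-0.33, 1.99], [-1.39, 1.29], [0.1, 2.45], [-1.04, 4.18], [0.21, 1.99], [-2.66, 2.66]. Speed limits (rad/s): [2.57, 2.57, 3.14, 3.14, 3.14, 3.14, 3.14].

INTERFACE

Orientations are given as a 3x3 rotation matrix whose columns are the frame's x, y, z axes.
In Python, from rig import robot, viewer, job gives the robot as it stands. The module is installed in compiled form; this text tells all that it offers.
- The arm moves only by the tool move_arm, never from a script. Its argument "moves" is text: rows parted by semicolons, each of 4 numbers parted by spaces: the shift along the tool's x, y, z each as a share of 20 cm, from -1 to 1, then the turn about the tool's z as a share of pi/2 rad, from -1 to 1. In form: tx ty tz turn; .... A call has exactly 10 rows; each row shifts and turns the commanded pose from where the row before left it, along the tool's axes as they then stand; what a row does not reach is not made up. A row lasts 1/10 s, in which the tool goes at most 50 mm and 8.59 degrees, less where a joint would pass 70% of its speed; a pose out of reach is approached as far as the arm can. A call with a number of a shift or a turn outside -1 to 1 is refused whole. A call with a gripper value outside its range is refused whole. "claw" is the closure, from 0 (fully open) to 1 (shut), set as the call begins (left out, the last holds). The fingers move at their own pace and stop on an object; the grip force is fixed at half the most. Time passes only in rows, so rows that do not move let the fingers close, or fill a call up. It gives the time, the measured TCP pose, the force and the opening at its end, in the units of the state.
- robot.get_obs(): the state, without advancing time (a new reading comes with each control period).
- viewer.snapshot(name): name is "scene" or "top" or "wrist"; returns (picture, depth): 420x560x3 uint8, red, green, blue; 420x560 float32, m along the optical axis (not along the pixel's ray), 0 where there is no reading.
- viewer.camera_info(name): a dict with "fx", "fy", "cx", "cy" (pixels), "world_to_cam" (4x4, takes a point from world to camera coordinates). Camera axes: x right, y up, looking along -z (the intrinsics and any distortion apply to the point x, -y, -z); pixel columns grow to the right and rows downward; lengths in m; the calibration is good to about 2 mm. A picture is of the moment at which its call begins: read the wrist's pose just before it. camera_info takes no time and is no camera call; for the wrist camera it gives the pose at the moment of the call.
- job.sign_off(): hands the job in, once; it reports no verdict.
Trained networks look in the newest picture that a camera, given by its name, has taken for a name from the list of things; names that differ only in an ending like _2 or _b are one class to them, and where a whole thing is asked for, a point or a joint stands for the part that bears it (a point fixed in the world has none). Each returns a list of dicts, best first, with "p" (0 to 1); they miss things now and then, are a little off and sometimes report something else, mostly with a low value. They report only what shows in the picture. A call takes as long as a camera call. They do not tell look-alikes from the thing itself.
- viewer.search_frame(camera, name): "location" ([x, y, z] in m, in world coordinates, good to about 4 mm: the middle of the surface that is visible of it).
- viewer.silhouettes(camera, name): "region" (420x560 bool, what is visible of it).
- viewer.mark_of(camera, name): "location" ([x, y, z] in m, in world coordinates, good to about 4 mm: a listed point, or the origin of a listed thing).
The state is a dict: "time": time; "qpos": joint angles; "joint_velocities": joint speeds; "joint_efforts": joint torques, N m; "eef_pos": TCP position; "tool_rot": TCP orientation; "wrist_force": force on the tool from outside, world axes, zero at the start; "moment": the same for the moment, N m; "opening": finger opening in m.
Only numpy, scipy, OpenCV 4.12 (cv2) and the standard library are available. Lean on these libraries where they do the work, as an engineer would, in place of code of your own. Each camera call takes 0.05 s, during which the arm holds its last target.

## Working session

There is one attempt and no reset: what is moved stays moved. The work goes in short steps, Python scripts to look and compute and a tool call to move; the robot and the scene stay as the last step left them, time stands still between calls to the robot, and variables do not carry over. Pictures are saved under pics/ and viewed, and the job is handed in when it is done.

Besides the shell and the picture viewer there is one more tool, called after "Call:" as name(argument=value, ...) on one line, values as JSON. move_arm: Moves the arm, as the interface text tells. Shift numbers are shares of 20 cm and turn numbers shares of pi/2 rad, none past 1 either way. Its arguments: {"type":"object","properties":{"moves":{"type":"string"},"claw":{"type":"number"}},"required":["moves"]}

```bash
mkdir -p pics; cat > h.py <<'E'
import numpy as np, cv2
from rig import robot, viewer, job
def snap(name,fn):
    p,d=viewer.snapshot(name); cv2.imwrite('pics/'+fn,p[:,:,::-1].copy()); return p,d
def world(ci,u,v,d):
    x=(u-ci['cx'])/ci['fx']*d; y=(v-ci['cy'])/ci['fy']*d
    T=np.linalg.inv(np.array(ci['world_to_cam'])); return (T@np.array([x,-y,-d,1]))[:3]
def proj(ci,P):
    c=np.array(ci['world_to_cam'])@np.append(P,1); return ci['fx']*c[0]/-c[2]+ci['cx'], ci['fy']*(-c[1])/-c[2]+ci['cy']
E
python3 - <<'E'
from h import *
o=robot.get_obs(); print(o)
for c in ['top','scene','wrist']:
    ci=viewer.camera_info(c); print(c,{k:np.round(v,3).tolist() for k,v in ci.items()})
    snap(c,c+'0.png')
    if c!='wrist':
        for n in ['socket_p','clamp','nut_seat','tray']:
            print(c,n,[(round(r['p'],2),np.round(r['location'],4).tolist()) for r in viewer.mark_of(c,n)])
print(robot.get_obs()['time'])
E
```

```text
{'time': 0.0, 'qpos': array([-1.23987449,  0.46945267, -0.04859047,  1.53369748,  0.02411006,
        1.14101998, -0.08231766]), 'joint_velocities': array([-0.00010388,  0.00065989,  0.00065803, -0.00041871,  0.00080885,
       -0.00227277, -0.0002073 ]), 'joint_efforts': array([-6.96804200e-04, -5.07978308e+01, -8.04021279e-02, -2.36151284e+01,
       -6.11695508e-02,  3.81158351e-02,  1.71765946e-04]), 'eef_pos': array([0.23745406, 0.63120248, 0.22149036]), 'tool_rot': array([[-9.35964620e-01,  3.52093519e-01, -6.20425591e-04],
       [ 3.52094055e-01,  9.35962711e-01, -1.89231631e-03],
       [-8.55770900e-05, -1.98958928e-03, -9.99998017e-01]]), 'wrist_force': array([-0.09126338, -1.08428298,  0.6129598 ]), 'moment': array([0.02610167, 0.0384199 , 0.01467942]), 'opening': 0.08709988816979145}
top {'fx': 411.113, 'fy': 411.113, 'cx': 280.774, 'cy': 211.963, 'world_to_cam': [[-0.003, -1.0, -0.002, 0.025], [0.995, -0.003, 0.101, -0.555], [-0.101, -0.001, 0.995, -1.235], [0.0, 0.0, 0.0, 1.0]]}
top socket_p [(0.77, [0.4805, 0.4085, -0.0013]), (0.72, [0.5788, 0.224, 0.0075]), (0.72, [0
[... 397 characters left out ...]
 'world_to_cam': [[-0.039, 0.999, -0.016, -0.005], [-0.566, -0.009, 0.824, 0.25], [0.823, 0.042, 0.566, -1.519], [0.0, 0.0, 0.0, 1.0]]}
scene socket_p [(0.95, [0.5897, 0.1452, 0.0085]), (0.89, [0.4508, 0.3359, 0.0033]), (0.81, [0.5562, 0.3089, 0.0079]), (0.8, [0.5478, 0.4229, -0.0029]), (0.69, [0.4817, 0.4121, 0.0034]), (0.55, [0.5748, 0.2245, 0.0066])]
scene clamp [(0.77, [0.4747, -0.1405, 0.0])]
scene nut_seat [(0.87, [0.4826, -0.1408, 0.0353])]
scene tray [(0.89, [0.576, 0.2239, 0.0011])]
wrist {'fx': 294.143, 'fy': 294.143, 'cx': 279.139, 'cy': 210.506, 'world_to_cam': [[0.352, 0.936, -0.0, -0.675], [-0.904, 0.34, -0.259, 0.032], [-0.242, 0.091, 0.966, -0.39], [0.0, 0.0, 0.0, 1.0]]}
0.55
```

```bash
python3 -c "
import cv2
for c in ['top','scene']:
    a=cv2.imread(f'pics/{c}0.png'); cv2.imwrite(f'pics/{c}0b.png',cv2.resize(a,(800,600),interpolation=2))"
```

```text
(no output)
```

View pics/top0b.png

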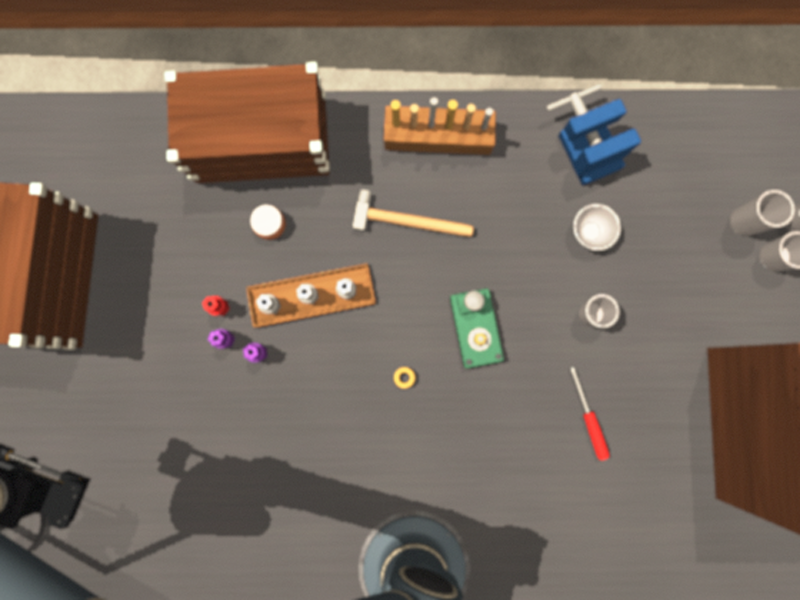

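View pics/scene0b.png

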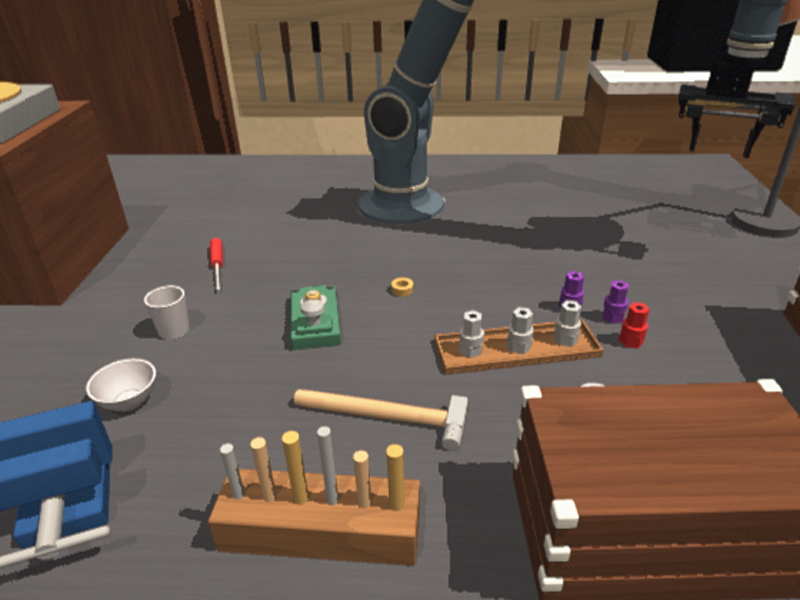

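```bash
cat >> h.py <<'E'
def plan(target,yaw=None,n=10,nturn=None):
    """target TCP xyz; yaw = angle of tool y axis (deg) in world. prints rows of shares"""
    o=robot.get_obs(); R=o['tool_rot']; p=o['eef_pos']
    y0=np.degrees(np.arctan2(R[1,1],R[0,1]))
    d=0 if yaw is None else (yaw-y0+180)%360-180
    # turn about tool z (down): positive turn -> world yaw decreases
    sh=-d/90
    nt=max(1,int(np.ceil(abs(sh)/0.09))) if abs(sh)>1e-3 else 0
    print('pos',np.round(p,4),'yaw %.2f'%y0,'turn total share %.4f over rows %d'%(sh,nt))
    D=np.array(target)-p
    y=np.radians(y0)
    rows=[]
    for i in range(n):
        ty=np.array([np.cos(y),np.sin(y),0]); tx=np.array([-np.sin(y),np.cos(y),0]) 
        tz=np.array([0,0,-1]); tx=np.cross(ty,tz)
        s=D/n; t=sh/n
        rows.append('%.4f %.4f %.4f %.4f'%(s@tx/.2,s@ty/.2,s@tz/.2,t))
        y-=t*np.pi/2
    print('; '.join(rows)); print('maxstep mm',np.linalg.norm(D)/n*1000,'turn/row',sh/n)
E
python3 - <<'E'
from h import *
o=robot.get_obs(); ci=viewer.camera_info('wrist'); W=np.array(ci['world_to_cam'])
c=-W[:3,:3].T@W[:3,3]; R=o['tool_rot']
print('cam in tool',R.T@(c-o['eef_pos'])); print('look dir tool',R.T@(-W[2,:3]))
plan([0.66,0.23,0.23],11,n=10)
plan([0.64,0.24,0.23],11,n=12)
E
```

```text
cam in tool [ 0.07047713  0.00023881 -0.16216865]
look dir tool [-2.58727947e-01 -1.86944602e-04  9.65950213e-01]
pos [0.2376 0.6318 0.2226] yaw 69.39 turn total share 0.6487 over rows 8
-0.2684 -0.1137 -0.0037 0.0649; -0.2786 -0.0858 -0.0037 0.0649; -0.2858 -0.0570 -0.0037 0.0649; -0.2902 -0.0276 -0.0037 0.0649; -0.2915 0.0020 -0.0037 0.0649; -0.2897 0.0317 -0.0037 0.0649; -0.2850 0.0610 -0.0037 0.0649; -0.2773 0.0897 -0.0037 0.0649; -0.2668 0.1174 -0.0037 0.0649; -0.2535 0.1439 -0.0037 0.0649
maxstep mm 58.29850071958641 turn/row 0.06487324141126752
pos [0.2376 0.6318 0.2226] yaw 69.39 turn total share 0.6487 over rows 8
-0.2144 -0.0938 -0.0031 0.0541; -0.2216 -0.0752 -0.0031 0.0541; -0.2272 -0.0562 -0.0031 0.0541; -0.2311 -0.0367 -0.0031 0.0541; -0.2334 -0.0170 -0.0031 0.0541; -0.2340 0.0029 -0.0031 0.0541; -0.2329 0.0227 -0.0031 0.0541; -0.2301 0.0424 -0.0031 0.0541; -0.2257 0.0618 -0.0031 0.0541; -0.2197 0.0807 -0.0031 0.0541; -0.2120 0.0990 -0.0031 0.0541; -0.2029 0.1166 -0.0031 0.0541
maxstep mm 46.80347893996423 turn/row 0.054061034509389594
```

```bash
python3 - <<'E'
from h import *
plan([0.578,0.235,0.225],11,n=13)
E
```

```text
pos [0.2376 0.6318 0.2226] yaw 69.39 turn total share 0.6487 over rows 8
-0.1763 -0.0967 -0.0009 0.0499; -0.1833 -0.0826 -0.0009 0.0499; -0.1892 -0.0680 -0.0009 0.0499; -0.1939 -0.0530 -0.0009 0.0499; -0.1975 -0.0377 -0.0009 0.0499; -0.1998 -0.0221 -0.0009 0.0499; -0.2010 -0.0064 -0.0009 0.0499; -0.2008 0.0094 -0.0009 0.0499; -0.1995 0.0251 -0.0009 0.0499; -0.1969 0.0406 -0.0009 0.0499; -0.1931 0.0559 -0.0009 0.0499; -0.1882 0.0709 -0.0009 0.0499; -0.1820 0.0854 -0.0009 0.0499
maxstep mm 40.21288621341774 turn/row 0.049902493393282704
```

Call:
move_arm(moves="-0.18 -0.1 0 0.05; -0.18 -0.08 0 0.05; -0.19 -0.07 0 0.05; -0.19 -0.05 0 0.05; -0.2 -0.04 0 0.05; -0.2 -0.02 0 0.05; -0.2 -0.01 0 0.05; -0.2 0.01 0 0.05; -0.2 0.025 0 0.05; -0.2 0.04 0 0.05")

```text
time: 1.55
eef_pos: [0.4998, 0.3244, 0.2229]
tool_rot: [[-0.41, 0.912, 0.0], [0.912, 0.41, 0.001], [0.0, 0.001, -1.0]]
wrist_force: [1.3, 0.6, -0.3]
opening: 0.087
```

Call:
move_arm(moves="-0.19 0.06 0 0.05; -0.19 0.07 0 0.05; -0.18 0.085 0 0.05; 0 0 0 0; 0 0 0 0; 0 0 0 0; 0 0 0 0; 0 0 0 0; 0 0 0 0; 0 0 0 0")

```text
time: 2.55
eef_pos: [0.5774, 0.2352, 0.2226]
tool_rot: [[-0.19, 0.982, 0.0], [0.982, 0.19, 0.0], [0.0, 0.0, -1.0]]
wrist_force: [-0.5, 0.6, -0.2]
opening: 0.0869
```

```bash
python3 - <<'E'
from h import *
o=robot.get_obs(); print(o['eef_pos'],o['wrist_force'])
p,d=snap('wrist','w1.png')
np.savez('w1.npz',d=d,p=p,**{k:np.array(v) for k,v in viewer.camera_info('wrist').items()})
for n in ['socket_p','tray']:
    print(n,[(round(r['p'],2),np.round(r['location'],4).tolist()) for r in viewer.mark_of('wrist',n)])
cv2.imwrite('pics/w1b.png',cv2.resize(p[:,:,::-1],(800,600),interpolation=2))
E
```

```text
[0.57736743 0.2351624  0.22261069] [-0.4875335   0.6369171  -0.15471043]
socket_p [(0.97, [0.4534, 0.3357, 0.0026]), (0.8, [0.5557, 0.3116, 0.0043]), (0.78, [0.5787, 0.2246, 0.01]), (0.69, [0.5935, 0.1434, 0.0032]), (0.57, [0.5495, 0.4205, 0.0011])]
tray [(0.64, [0.5773, 0.2272, -0.0021])]
```

View pics/w1b.png

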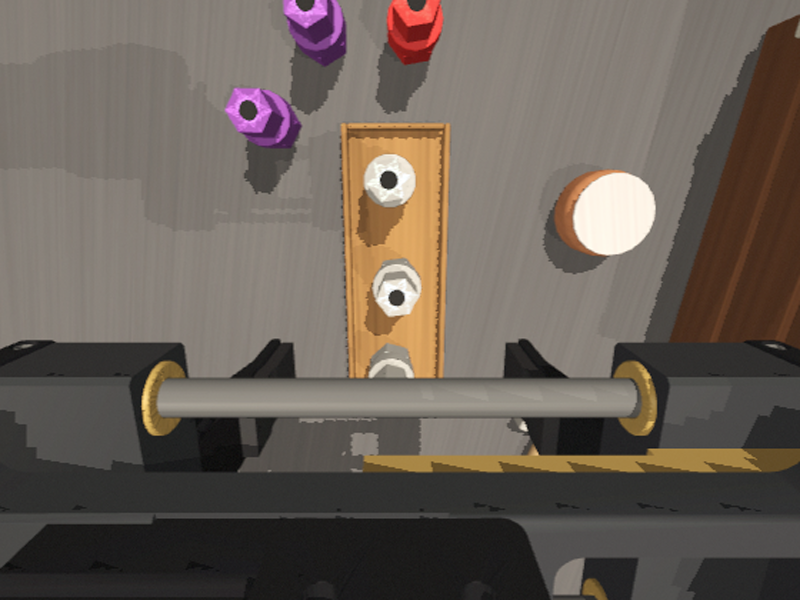

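```bash
cat >> h.py <<'E'
def cloud(d,ci):
    v,u=np.mgrid[:d.shape[0],:d.shape[1]]
    x=(u-ci['cx'])/ci['fx']*d; y=(v-ci['cy'])/ci['fy']*d
    T=np.linalg.inv(np.array(ci['world_to_cam']))
    P=np.stack([x,-y,-d,np.ones_like(d)],-1)@T.T
    return P[...,:3]
def hexfit(pts,half=None):
    """fit a hexagon: returns centre, angle (deg mod 60) of flat normal, across flats"""
    from scipy.optimize import minimize
    h=cv2.convexHull(pts.astype(np.float32)).reshape(-1,2).astype(float)
    best=None
    for a in np.arange(0,60,0.5):
        A=np.radians(a+np.arange(3)*60); N=np.stack([np.cos(A),np.sin(A)],1)
        pr=h@N.T; hi=pr.max(0); lo=pr.min(0); w=(hi-lo)
        c=np.linalg.lstsq(N,(hi+lo)/2,rcond=None)[0]
        s=w.mean()
        if best is None or s<best[0]: best=(s,a,c,w)
    return best
E
python3 - <<'E'
from h import *
z=np.load('w1.npz'); d=z['d']; ci={k:z[k] for k in ['fx','fy','cx','cy','world_to_cam']}
P=cloud(d,ci)
for nm,c in {'A':(.556,.31),'B':(.578,.2245)}.items():
    m=(np.hypot(P[...,0]-c[0],P[...,1]-c[1])<.03)&(P[...,2]>.066)&(P[...,2]<.09)
    print(nm,m.sum(),'z',np.percentile(P[m][:,2],[5,50,95]))
    r=hexfit(P[m][:,:2]); print(r, P[m][:,:2].mean(0))
img=z['p'][80:270,200:340,::-1]
cv2.imwrite('pics/w1z.png',cv2.resize(img,None,fx=4,fy=3.15*1.27/1.27*1,interpolation=2))
E
```

```text
A 694 z [0.0758906  0.07705728 0.07828534]
(np.float64(0.027887507786961984), np.float64(52.0), array([0.55599251, 0.30885789]), array([0.0280102 , 0.02790974, 0.02774258])) [0.55603025 0.3090695 ]
B 610 z [0.07296185 0.07697702 0.07817648]
(np.float64(0.028253524947930708), np.float64(49.0), array([0.57773855, 0.22605456]), array([0.0284628 , 0.02819888, 0.02809889])) [0.57761021 0.2270649 ]
```

View pics/w1z.png

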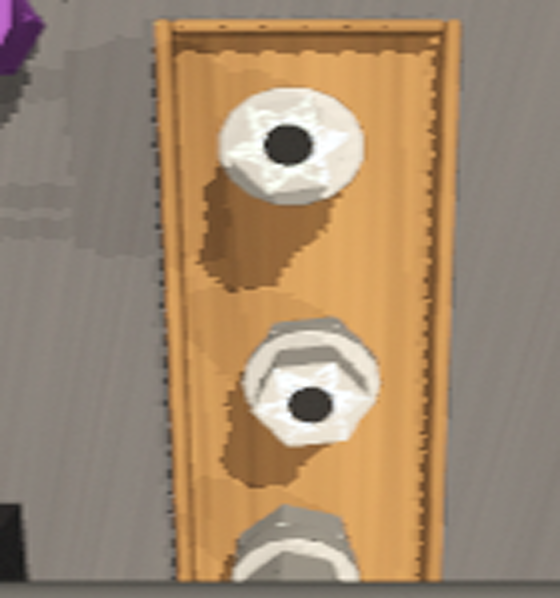

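```bash
python3 - <<'E'
from h import *
print(robot.get_obs()['qpos'])
plan([0.556,0.309,0.12],-8,n=5)
E
```

```text
[-0.68658085  0.39060275  0.31344924  1.67884248 -0.13268856  1.0929919
 -0.1439213 ]
pos [0.5775 0.2349 0.2226] yaw 10.90 turn total share 0.2100 over rows 3
0.0769 -0.0071 0.1026 0.0420; 0.0762 -0.0122 0.1026 0.0420; 0.0753 -0.0172 0.1026 0.0420; 0.0740 -0.0221 0.1026 0.0420; 0.0724 -0.0269 0.1026 0.0420
maxstep mm 25.674016511731587 turn/row 0.04199046515897155
```

Call:
move_arm(moves="0.077 -0.007 0.1 0.042; 0.076 -0.012 0.1 0.042; 0.075 -0.017 0.1 0.042; 0.074 -0.022 0.1 0.042; 0.072 -0.027 0.1 0.042; 0 0 0 0; 0 0 0 0; 0 0 0 0; 0 0 0 0; 0 0 0 0")

```text
time: 3.7
eef_pos: [0.557, 0.3081, 0.1236]
tool_rot: [[0.14, 0.99, 0.001], [0.99, -0.14, 0.001], [0.001, 0.001, -1.0]]
wrist_force: [-1.0, 0.1, 0.2]
opening: 0.0868
```

```bash
python3 - <<'E'
from h import *
plan([0.556,0.309,0.049],-8,n=4)
E
```

```text
pos [0.557  0.3081 0.1236] yaw -8.07 turn total share -0.0008 over rows 0
0.0009 -0.0014 0.0933 -0.0002; 0.0009 -0.0014 0.0933 -0.0002; 0.0009 -0.0014 0.0933 -0.0002; 0.0009 -0.0014 0.0933 -0.0002
maxstep mm 18.653386157867637 turn/row -0.00020387749161175053
```

Call:
move_arm(moves="0.001 -0.001 0.093 0; 0.001 -0.001 0.093 0; 0.001 -0.001 0.093 0; 0.001 -0.001 0.093 0; 0 0 0 0; 0 0 0 0; 0 0 0 0; 0 0 0 0; 0 0 0 0; 0 0 0 0")

```text
time: 4.7
eef_pos: [0.5557, 0.3099, 0.0487]
tool_rot: [[0.139, 0.99, 0.001], [0.99, -0.139, 0.001], [0.001, 0.001, -1.0]]
wrist_force: [0.1, 0.3, -0.1]
opening: 0.087
```

Call:
move_arm(moves="0 0 0 0; 0 0 0 0; 0 0 0 0; 0 0 0 0; 0 0 0 0; 0 0 0 0; 0 0 0 0; 0 0 0 0; 0 0 0 0; 0 0 0 0", claw=1)

```text
time: 5.7
eef_pos: [0.5555, 0.3097, 0.0481]
tool_rot: [[0.139, 0.99, 0.0], [0.99, -0.139, 0.0], [0.0, 0.0, -1.0]]
wrist_force: [0.2, -0.1, -0.4]
opening: 0.0278
```

Call:
move_arm(moves="0 0 -0.15 0; 0 0 -0.2 0; 0 0 -0.2 0; 0 0 -0.2 0; 0 0 -0.05 0; 0 0 0 0; 0 0 0 0; 0 0 0 0; 0 0 0 0; 0 0 0 0")

```text
time: 6.7
eef_pos: [0.555, 0.3094, 0.2067]
tool_rot: [[0.139, 0.99, -0.002], [0.99, -0.139, -0.001], [-0.002, -0.002, -1.0]]
wrist_force: [0.3, -0.4, -3.5]
opening: 0.0277
```

```bash
python3 - <<'E'
from h import *
plan([0.49,-0.22,0.205],9,n=14)
E
```

```text
pos [0.555  0.3094 0.2067] yaw -8.02 turn total share -0.1891 over rows 3
-0.1904 0.0034 0.0006 -0.0135; -0.1905 -0.0007 0.0006 -0.0135; -0.1904 -0.0047 0.0006 -0.0135; -0.1903 -0.0087 0.0006 -0.0135; -0.1901 -0.0128 0.0006 -0.0135; -0.1897 -0.0168 0.0006 -0.0135; -0.1893 -0.0208 0.0006 -0.0135; -0.1889 -0.0248 0.0006 -0.0135; -0.1883 -0.0288 0.0006 -0.0135; -0.1876 -0.0328 0.0006 -0.0135; -0.1869 -0.0368 0.0006 -0.0135; -0.1861 -0.0407 0.0006 -0.0135; -0.1852 -0.0447 0.0006 -0.0135; -0.1842 -0.0486 0.0006 -0.0135
maxstep mm 38.09586089950161 turn/row -0.013507031735210036
```

Call:
move_arm(moves="-0.1 0.003 0 -0.014; -0.19 -0.001 0 -0.014; -0.19 -0.005 0 -0.014; -0.19 -0.009 0 -0.014; -0.19 -0.013 0 -0.014; -0.19 -0.017 0 -0.014; -0.19 -0.021 0 -0.014; -0.19 -0.025 0 -0.014; -0.19 -0.029 0 -0.014; -0.19 -0.033 0 -0.014")

```text
time: 7.7
eef_pos: [0.5121, -0.0532, 0.2081]
tool_rot: [[-0.081, 0.997, 0.0], [0.997, 0.081, 0.0], [0.0, 0.0, -1.0]]
wrist_force: [0.6, -0.8, -2.2]
opening: 0.0277
```

Call:
move_arm(moves="-0.19 -0.037 0 -0.014; -0.19 -0.041 0 -0.014; -0.19 -0.045 0 -0.014; -0.18 -0.05 0 -0.014; -0.08 0 0 0; 0 0 0 0; 0 0 0 0; 0 0 0 0; 0 0 0 0; 0 0 0 0")

```text
time: 8.7
eef_pos: [0.4979, -0.2193, 0.2081]
tool_rot: [[-0.169, 0.986, -0.0], [0.986, 0.169, 0.001], [0.001, 0.0, -1.0]]
wrist_force: [1.1, -0.7, -3.4]
opening: 0.0278
```

```bash
python3 - <<'E'
from h import *
o=robot.get_obs(); print(o['eef_pos'],o['qpos'])
ci=viewer.camera_info('wrist')
p,d=snap('wrist','w2.png')
np.savez('w2.npz',d=d,p=p,**{k:np.array(v) for k,v in ci.items()})
print([(round(r['p'],2),np.round(r['location'],4).tolist()) for r in viewer.mark_of('wrist','nut_seat')])
cv2.imwrite('pics/w2b.png',cv2.resize(p[:,:,::-1],(800,600),interpolation=2))
E
```

```text
[ 0.49788744 -0.21933644  0.20806465] [-0.10029546  0.29004959  0.54085451  1.88780388 -0.17525115  1.01050769
  0.6855708 ]
[(0.85, [0.4796, -0.1414, 0.0337])]
```

View pics/w2b.png

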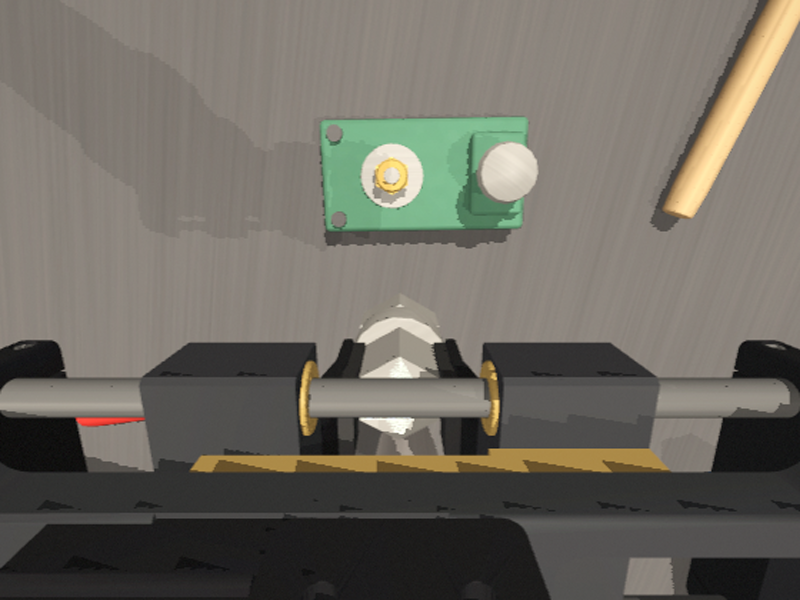

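```bash
python3 - <<'E'
from h import *
z=np.load('w2.npz'); d=z['d']; ci={k:z[k] for k in ['fx','fy','cx','cy','world_to_cam']}
P=cloud(d,ci); p=z['p'].astype(int)
Z=P[...,2]
c=(.4796,-.1414); r=np.hypot(P[...,0]-c[0],P[...,1]-c[1])
# washer
sel=(r<.035)&(Z>.02)
print(np.histogram(Z[sel],bins=np.arange(.02,.056,.002)))
wm=(r<.04)&(p.min(-1)>150)&(abs(Z-.030)<.006)   # white-ish
h=cv2.convexHull(P[wm][:,:2].astype(np.float32)); print('washer',wm.sum(),cv2.minEnclosingCircle(h),Z[wm].mean())
nm=(r<.02)&(Z>.041)
print('nut',nm.sum(),Z[nm].mean(),hexfit(P[nm][:,:2]))
nm=(r<.02)&(Z>.041)&(Z<.0475)
print('nut',nm.sum(),Z[nm].mean(),hexfit(P[nm][:,:2]))
sm=(r<.12)&(Z>.07)&(Z<.1)&(P[...,0]>.53)
h=cv2.convexHull(P[sm][:,:2].astype(np.float32)); s=cv2.minEnclosingCircle(h); print('stake',sm.sum(),s,Z[sm].mean())
g=(r<.2)&(abs(Z-.028)<.006)&(p[...,1]>p[...,0]+15)&(p[...,1]>p[...,2]+5)
print('clamp',g.sum(),cv2.minAreaRect(cv2.convexHull((P[g][:,:2]*1000).astype(np.float32))))
for w in ['nut']:
    c0,_=cv2.minEnclosingCircle(cv2.convexHull(P[wm][:,:2].astype(np.float32)))
    print('dir',np.degrees(np.arctan2(s[0][1]-c0[1],s[0][0]-c0[0])),np.hypot(s[0][1]-c0[1],s[0][0]-c0[0]))
# held socket: top of head visible?
E
```

```text
(array([   0,    0,    4,  851, 1341,  540,    6,    0,    0,    0,    2,
         67,  174,  125,   82,   12,    0]), array([0.02 , 0.022, 0.024, 0.026, 0.028, 0.03 , 0.032, 0.034, 0.036,
       0.038, 0.04 , 0.042, 0.044, 0.046, 0.048, 0.05 , 0.052, 0.054]))
washer 965 ((0.4789864420890808, -0.14092695713043213), 0.024870557710528374) 0.029887307903085303
nut 4761 0.3387924524546325 (np.float64(0.02388803119367998), np.float64(10.0), array([ 0.47914916, -0.14132406]), array([0.02358364, 0.02398612, 0.02409433]))
nut 356 0.04526438709880606 (np.float64(0.02388803119367998), np.float64(10.0), array([ 0.47914916, -0.14132406]), array([0.02358364, 0.02398612, 0.02409433]))
stake 1341 ((0.557499349117279, -0.12646779417991638), 0.02003728784620762) 0.07741915163927739
clamp 7172 ((503.72222900390625, -136.53485107421875), (159.61688232421875, 84.99717712402344), 10.593790054321289)
dir 10.434834903615014 0.07983322593537147
```

```bash
python3 - <<'E'
from h import *
plan([0.4790,-0.1405,0.105],10.4,n=5)
E
```

```text
pos [ 0.4978 -0.2198  0.2081] yaw 9.69 turn total share -0.0079 over rows 1
0.0813 -0.0052 0.1031 -0.0016; 0.0813 -0.0050 0.1031 -0.0016; 0.0814 -0.0048 0.1031 -0.0016; 0.0814 -0.0046 0.1031 -0.0016; 0.0814 -0.0044 0.1031 -0.0016
maxstep mm 26.285368035050944 turn/row -0.0015795124142689095
```

Call:
move_arm(moves="0.081 -0.005 0.1 -0.002; 0.081 -0.005 0.1 -0.002; 0.081 -0.005 0.1 -0.002; 0.081 -0.005 0.1 -0.002; 0.081 -0.004 0.1 0; 0 0 0 0; 0 0 0 0; 0 0 0 0; 0 0 0 0; 0 0 0 0")

```text
time: 9.8
eef_pos: [0.4795, -0.1423, 0.1089]
tool_rot: [[-0.179, 0.984, 0.002], [0.984, 0.179, -0.0], [-0.001, 0.002, -1.0]]
wrist_force: [0.5, 0.9, -3.9]
opening: 0.0278
```

```bash
python3 - <<'E'
from h import *
print(robot.get_obs()['wrist_force'])
plan([0.4790,-0.1405,0.095],10.4,n=3)
snap('scene','s3.png')
a=cv2.imread('pics/s3.png')[170:270,180:260]; cv2.imwrite('pics/s3z.png',cv2.resize(a,None,fx=6,fy=6,interpolation=2))
E
```

```text
[ 0.50936617  0.87843699 -3.89009237]
pos [ 0.4795 -0.1423  0.1089] yaw 10.29 turn total share -0.0012 over rows 1
0.0031 -0.0003 0.0232 -0.0004; 0.0031 -0.0003 0.0232 -0.0004; 0.0031 -0.0003 0.0232 -0.0004
maxstep mm 4.6854140673168585 turn/row -0.00041290545490760955
```

View pics/s3z.png

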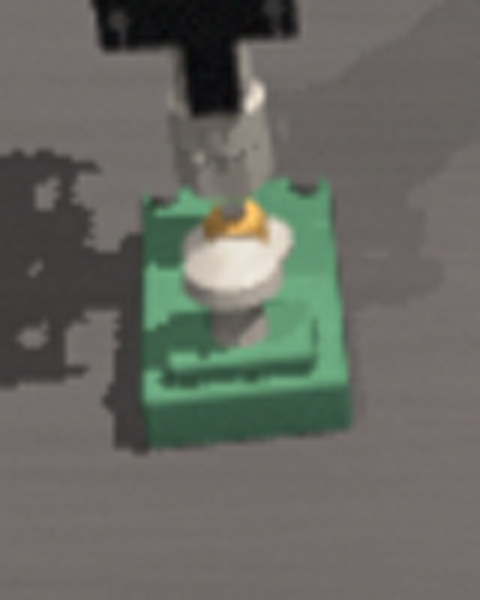

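Call:
move_arm(moves="0.003 0 0.02 0; 0.003 0 0.02 0; 0.003 0 0.02 0; 0 0 0.02 0; 0 0 0.02 0; 0 0 0.01 0; 0 0 0.005 0; 0 0 0.005 0; 0 0 0.005 0; 0 0 0 0")

```text
time: 10.85
eef_pos: [0.4785, -0.1397, 0.0831]
tool_rot: [[-0.18, 0.984, -0.0], [0.984, 0.18, 0.0], [0.0, -0.0, -1.0]]
wrist_force: [-0.4, -0.2, -3.9]
opening: 0.0274
```

Call:
move_arm(moves="0 0 0.01 0; 0 0 0.01 0; 0 0 0.01 0; 0 0 0.01 0; 0 0 0.005 0; 0 0 0.005 0; 0 0 0 0; 0 0 0 0; 0 0 0 0; 0 0 0 0")

```text
time: 11.85
eef_pos: [0.4786, -0.1397, 0.0731]
tool_rot: [[-0.18, 0.984, 0.0], [0.984, 0.18, 0.0], [0.0, 0.0, -1.0]]
wrist_force: [-0.6, -0.6, -3.4]
opening: 0.0277
```

```bash
python3 - <<'E'
from h import *
o=robot.get_obs();print(o['eef_pos'],o['wrist_force'],o['moment'],o['opening'])
snap('scene','s4.png')
a=cv2.imread('pics/s4.png')[170:270,180:260]; cv2.imwrite('pics/s4z.png',cv2.resize(a,None,fx=6,fy=6,interpolation=2))
E
```

```text
[ 0.47857259 -0.13971925  0.07311243] [-0.56383835 -0.56568827 -3.42066294] [-0.15263438  0.06470104  0.0301366 ] 0.027662829924684273
```

View pics/s4z.png

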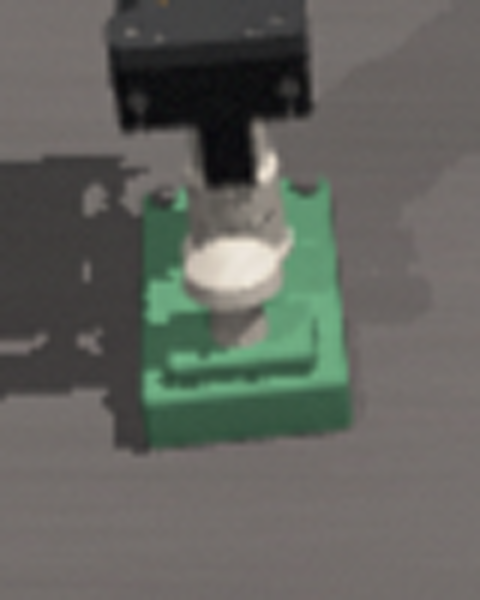

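Call:
move_arm(moves="0 0 0.005 0; 0 0 0.005 0; 0 0 0.005 0; 0 0 0 0; 0 0 0 0; 0 0 0 0; 0 0 0 0; 0 0 0 0; 0 0 0 0; 0 0 0 0")

```text
time: 12.9
eef_pos: [0.4787, -0.1398, 0.073]
tool_rot: [[-0.179, 0.984, 0.0], [0.984, 0.179, 0.002], [0.002, 0.001, -1.0]]
wrist_force: [-8.1, 2.3, 25.7]
opening: 0.0274
```

```bash
python3 - <<'E'
from h import *
o=robot.get_obs();print(o['eef_pos'],o['wrist_force'],o['moment'],o['opening'],o['time'])
snap('top','t5.png'); snap('scene','s5.png')
for c in ['top','scene']:
  print(c,[(round(r['p'],2),np.round(r['location'],4).tolist()) for r in viewer.mark_of(c,'socket_p')])
a=cv2.imread('pics/s5.png'); cv2.imwrite('pics/s5z.png',cv2.resize(a,(800,600),interpolation=2))
E
```

```text
[ 0.47870205 -0.13979175  0.0729641 ] [-8.07471429  2.34505343 25.68806879] [3.95816283e-01 2.09607860e+00 8.25876520e-05] 0.02743158023553677 12.9
top [(0.66, [0.5772, 0.2257, 0.0044]), (0.62, [0.5879, 0.1475, 0.0088]), (0.62, [0.4495, 0.3349, -0.0006]), (0.55, [0.4801, 0.4069, 0.0018]), (0.47, [0.5508, 0.4207, -0.0013])]
scene [(0.97, [0.4788, 0.412, 0.005]), (0.89, [0.5484, 0.4225, -0.0026]), (0.76, [0.5906, 0.1431, 0.0072]), (0.75, [0.4785, -0.1391, 0.0359]), (0.74, [0.4512, 0.3385, 0.0045]), (0.6, [0.5721, 0.2258, 0.0036])]
```

View pics/s5z.png

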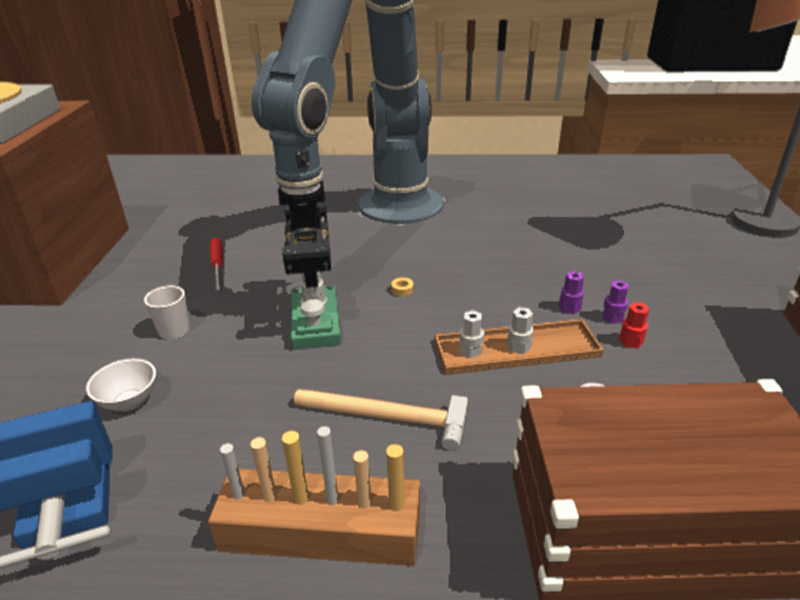

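Call:
move_arm(moves="0 0 -0.005 0; 0 0 -0.003 0; 0 0 0 0; 0 0 0 0; 0 0 0 0; 0 0 0 0; 0 0 0 0; 0 0 0 0; 0 0 0 0; 0 0 0 0")

```text
time: 14.1
eef_pos: [0.4786, -0.1397, 0.073]
tool_rot: [[-0.18, 0.984, 0.0], [0.984, 0.18, 0.001], [0.001, 0.0, -1.0]]
wrist_force: [-2.8, 1.2, 10.7]
opening: 0.0277
```

```bash
python3 -c "
from rig import job; print(job.sign_off())"
```

```text
the job is handed in; nothing more can be done
None
```

The first socket I tried, the one at the +y end of the tray, was the one that fits. It is pushed fully down over the nut and the fingers are still gripping it there. I handed the job in at about 14 s.

**Seating:** the socket slid over the nut with no rise in force. It stopped hard with the tool point (TCP) at z = 0.073 m. That puts the socket's underside at about 0.030 m, level with the washer; a socket that was too small would have stopped about 15 mm higher. I pressed to about 26 N at the stop, then eased off to about 11 N.

**Alignment and grip:** the fingers are closed on 27.7 mm across the flats. The tool is within about 1.5 mm of the nut axis I measured and upright to about 0.001 rad.

**Other things:** the last scene picture, taken before I eased off, shows the other two sockets upright and untouched in the tray. The bystanders look undisturbed in it.

**Disagreement:** the network put the seated socket's origin at z = 0.036 m in the scene view, 6 mm above the washer. It also read the nut's foot about 4–5 mm too high in the scene and wrist pictures. I relied on the hard stop and the measured tool height instead.

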